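Square the keepsake box into the corner of the gallery rail

ROBOT

A 7-joint arm with a two-finger parallel gripper is mounted at the origin on the work surface. World frame = base frame: x ahead of the robot, y to its left, z up, the work surface at z = 0. Lengths are in m, angles in rad, forces in N, time in s.
With the tool pointing down it reaches from about 0.4 to 0.9 m from the base axis. Payload 5.6 kg.
Tool frame: the origin (TCP) lies at the very end of the fingers, on their centre line; the grasp point (between the pads) lies 19 mm behind it; z points along the fingers, y is the line along which they close (so a half turn about z gives the same grasp; the last joint's range is limited). The gripper opens to 92 mm and grips with 3 to 60 N. Pads are 20 mm wide; open, the fingers measure 128 mm over their backs; the gripper's body (75 mm by 189 mm) begins 69 mm behind the grasp point.
Start: joints at [-1.171, 0.468, -0.012, 1.603, 0.006, 1.071, -0.056], TCP at [0.279, 0.587, 0.215] pointing down, gripper open.
Joint ranges: [-2.53, 2.53], [-0.31, 2.02], [-1.57, 1.55], [0.28, 2.44], [-1.29, 4.43], [0.15, 1.84], [-2.92, 2.92]. Speed limits (rad/s): [2.57, 2.57, 3.14, 3.14, 3.14, 3.14, 3.14].

INTERFACE

Orientations are given as a unit quaternion [w, x, y, z].
In Python, from bench import sense, get_image, calibration, hand_in gives the robot as it stands.
- The arm moves only by the tool drive_tool, never from a script. Its argument "commands" is a list of rows, each an object of numbers: "dx", "dy", "dz": the shift along the world's x, y, z in m; "twist": the turn about the world's z in rad; "gripper": the opening, from -1 (shut) to 1 (fully open). A call has 1 to 10 rows; each row is the pose to reach, as a shift and turn from the pose commanded when the call began; what a row does not reach only later rows make up. A row lasts 1/12 s, in which the tool goes at most 41.7 mm and 7.16 degrees, less where a joint would pass 70% of its speed; a pose out of reach is approached as far as the arm can. A call with a gripper value outside its range is refused whole. The fingers move at their own pace and stop on an object; "force" is the grip in N (left out, the last holds). Time passes only in rows, so rows that repeat a pose let the fingers close. It gives the time, the measured TCP pose, the force, the opening and the grip force at its end, in the units of the state.
- sense(): the state, without advancing time (a new reading comes with each control period).
- get_image(name): name is "side" or "top" or "wrist"; returns the picture (384x512x3 uint8, red, green, blue); there is no depth.
- calibration(name): a dict with "mtx" (3x3 intrinsics, pixels), "R" (3x3) and "t" (3): a world point X has camera coordinates R X + t. Camera axes: x right, y down, z forward; pixel columns grow to the right and rows downward; lengths in m; the calibration is good to about 2 mm. A picture is of the moment at which its call begins: read the wrist's pose just before it. calibration takes no time and is no camera call; for the wrist camera it gives the pose at the moment of the call.
- hand_in(): hands the job in; it is judged then, once.
The state is a dict: "clock": time; "joints": joint angles; "joint_vel": joint speeds; "joint_torque": joint torques, N m; "eef_pos": TCP position; "tcp_rot": TCP orientation; "ft_force": force on the tool from outside, world axes, zero at the start; "torque": the same for the moment, N m; "finger_gap": finger opening in m; "gripper_force": force on a finger pad.
Only numpy, scipy, OpenCV 4.12 (cv2) and the standard library are available. Lean on these libraries where they do the work, as an engineer would, in place of code of your own. Each camera call takes 0.05 s, during which the arm holds its last target. There are 200 camera calls.

TASK

Tidy the dressing table: lay the remote control and the glasses case flat and face up, lengthways and side by side, on the lid of the blue keepsake box, and push the box fully home into the corner of the low wooden rail, its long hinged back flush against the long rail and its short end flush against the short rail. Nothing may be left in the corner behind the box, the box must stay flat on the table, and the books, tin, mug, clock and candle must be left where they stand.

Things in the scene. Friction and masses are not known exactly. Their poses are not given: they have to be found in the camera images.
- rail: Fixed L-shaped wooden gallery rail, 30 mm high, 14 mm thick. Origin: at table height on the vertical line where its two inner faces meet (the inner corner). The long rail lies along its y axis: inner face at x = 0, from y = -320 to +14 mm. The short rail lies along its x axis: inner face at y = 0, from x = -180 to 0 mm. The box belongs in the quadrant x < 0, y < 0.
- box: Closed blue keepsake box with vertical sides, 130 mm (x) by 190 mm (y) by 50 mm high, about 0.45 kg, too wide to grip; flat plain lid on top. Origin: centre of its underside. Front with brass clasp faces its -x, back with two brass hinges its +x (both fittings lie flush). Fully home its origin is at x = -65, y = -95 mm in the rail's frame, axes parallel to the rail's.
- remote: Black remote control, 42 mm (x) by 130 mm (y, lengthways) by 20 mm high, 0.11 kg, buttons on top (+z). Origin: centre of its underside. It starts flat on the table, either in the rail's corner or outside the short rail.
- case: Hard orange glasses case with brass seam, 48 mm (x) by 130 mm (y, lengthways) by 34 mm high, 0.12 kg. Origin: centre of its underside, +z up. It starts flat on the table where the remote does not: in the rail's corner or outside the short rail.
- books: Stack of two books (one body), 110 mm (x) by 150 mm (y) by 44 mm high, origin at the centre of its underside. Leave alone. It stands on the right beyond the end of the long rail or on the left in front of the end of the short rail, and blocks part of the box's way there.
- tin: Small round aluminium tin, 40 mm across, 30 mm high, origin at the centre of its underside. Leave alone. It stands where the books do not.
- mug: White mug, 76 mm across, 80 mm high, handle to its +y, origin at the centre of its underside. Leave alone.
- clock: White alarm clock, 45 mm (x) by 100 mm (y) by 63 mm high, origin at the centre of its underside, behind the long rail (outside it). Leave alone.
- candle: Amber candle jar with steel lid, 64 mm across, 75 mm high, origin at the centre of its underside, in front of the box on the right. Leave alone.
Mind the look-alikes: they are no part of the job. Several things have the shape of the remote; the one meant has the colours described above.

How it is judged:
At the end, for the whole second after the job is handed in: Box flat in the corner, at most 3 mm off either rail and 0.025 rad off square; remote and case flat, face up, directly on its lid, lengthways within 0.3 rad, centres within 52 mm (across) and 45 mm (along) of the lid's centre; all at rest (x of box in the frame of rail between -0.068 and -0.059 m and y of box in the frame of rail between -0.098 and -0.089 m and angle between the x axis of box and the x axis of rail, either way round below 0.025 rad and angle between box's own z axis and vertical below 0.05 rad and z of remote in the frame of box between 0.046 and 0.056 m and x of remote in the frame of box between -0.052 and 0.052 m and y of remote in the frame of box between -0.045 and 0.045 m and angle between each of remote, case's own z axis and vertical below 0.1 rad and angle between the y axis of each of remote, case and the y axis of box, either way round below 0.3 rad and linear speed of each of remote, case, box below 0.01 m/s and z of case in the frame of box between 0.046 and 0.056 m and x of case in the frame of box between -0.052 and 0.052 m and y of case in the frame of box between -0.045 and 0.045 m); the robot touches nothing.
It fails at once if the books, tin, mug, clock or candle moved more than 15 mm or tipped ((distance of books from where it was at the start of the episode above 0.015 m or angle between books's own z axis and vertical above 0.3 rad) or (distance of tin from where it was at the start of the episode above 0.015 m or angle between tin's own z axis and vertical above 0.3 rad) or (distance of mug from where it was at the start of the episode above 0.015 m or angle between mug's own z axis and vertical above 0.3 rad) or (distance of clock from where it was at the start of the episode above 0.015 m or angle between clock's own z axis and vertical above 0.3 rad) or (distance of candle from where it was at the start of the episode above 0.015 m or angle between candle's own z axis and vertical above 0.3 rad)).
It fails at once if the box is tipped or lifted (angle between box's own z axis and vertical above 0.2 rad or height (world z) of box above 0.02 m).
It also fails if it takes over 70 s, if anything falls off the work surface, if the arm or the gripper's body presses on something with over 40 N, if the wrist force passes 120 N, or if a joint passes its speed limit or range.

## Working session

There is one attempt and no reset: what is moved stays moved. The work goes in short steps, Python scripts to look and compute and a tool call to move; the robot and the scene stay as the last step left them, time stands still between calls to the robot, and variables do not carry over. Pictures are saved under pics/ and viewed, at most 10 in all, crops included, and the job is handed in when it is done.

Besides the shell and the picture viewer there is one more tool, called after ">>>" as name(argument=value, ...) on one line, values as JSON. drive_tool: Moves the arm, as the interface text tells. Its arguments: {"type":"object","properties":{"commands":{"type":"array"},"force":{"type":"number"}},"required":["commands"]}

```bash
mkdir -p pics
cat > h.py <<'E'
import numpy as np, cv2
from bench import sense, get_image, calibration, hand_in
def ray(cal,u,v,z):
    K,R,t=[np.array(cal[k],float) for k in("mtx","R","t")]
    d=R.T@np.linalg.solve(K,[u,v,1.]); c=-R.T@t.ravel()
    return c+d*(z-c[2])/d[2]
def proj(cal,X):
    K,R,t=[np.array(cal[k],float) for k in("mtx","R","t")]
    p=K@(R@np.array(X,float)+t.ravel()); return p[:2]/p[2]
def snap(name,fn,crop=None,s=1):
    im=get_image(name); b=im[...,::-1]
    cv2.imwrite(f"pics/{fn}_raw.png",b)
    if crop: b=b[crop[1]:crop[3],crop[0]:crop[2]]
    cv2.imwrite(f"pics/{fn}.png",cv2.resize(b,None,fx=s,fy=s,interpolation=cv2.INTER_CUBIC)); return im
E
python3 - <<'E'
from h import *
snap("top","top0",s=1.5);snap("side","side0",s=1.5)
for n in("top","side"):
    c=calibration(n);R=np.array(c["R"]);print(n,np.round(-R.T@np.array(c["t"]).ravel(),3),np.round(R,2).tolist(),np.round(c["mtx"],0).tolist())
s=sense();print(s["clock"],s["eef_pos"],s["tcp_rot"])
E
```

```text
top [ 0.413 -0.02   1.211] [[0.03, -1.0, -0.01], [-0.99, -0.03, -0.16], [0.16, 0.01, -0.99]] [[456.0, 0.0, 255.0], [0.0, 456.0, 189.0], [0.0, 0.0, 1.0]]
side [ 0.568 -0.772  0.89 ] [[1.0, -0.04, 0.0], [-0.03, -0.74, -0.68], [0.03, 0.68, -0.74]] [[445.0, 0.0, 256.0], [0.0, 445.0, 200.0], [0.0, 0.0, 1.0]]
0.1 [0.27833819 0.58682705 0.21373391] [-1.12199201e-04  2.19609846e-01  9.75587460e-01 -7.80968852e-04]
```

View pics/top0.png

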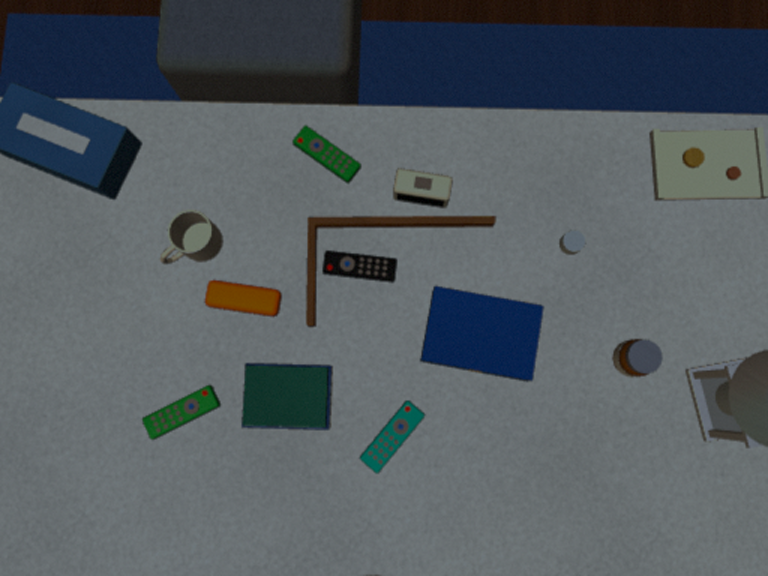

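View pics/side0.png

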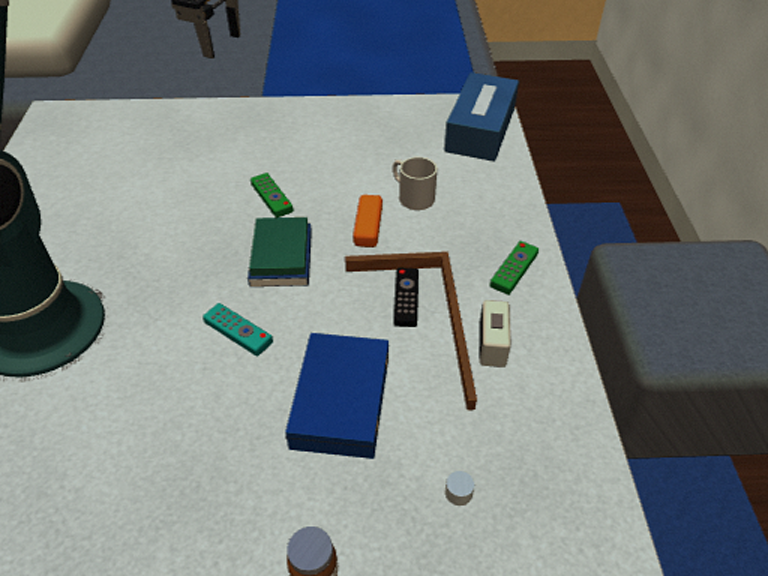

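Top view (1.5x pixels): the remote-shaped candidates are green (326,153), green (181,411), teal (392,436) and black (360,266). The black one, in the rail's corner, fits the description. The orange case is at (243,298), the blue box at (482,333), the rail's inner corner at (316,226), the books at front left and the tin at right.

```bash
cat > meas.py <<'E'
from h import *
def cnt(im,lo,hi,roi):
    hsv=cv2.cvtColor(im,cv2.COLOR_RGB2HSV); m=cv2.inRange(hsv,lo,hi)
    k=np.zeros_like(m);x0,y0,x1,y1=roi;k[y0:y1,x0:x1]=255;m&=k
    m=cv2.morphologyEx(m,cv2.MORPH_CLOSE,np.ones((5,5)))
    c=max(cv2.findContours(m,0,2)[0],key=cv2.contourArea);return c
def rect(cal,c,z,y_guess=0):
    P=np.array([ray(cal,u+.0,v+.0,z)[:2] for u,v in c[:,0].astype(float)],np.float32)
    (cx,cy),_,_=r=cv2.minAreaRect(P*1000);b=cv2.boxPoints(r)
    e=[b[1]-b[0],b[2]-b[1]];L=max(e,key=np.linalg.norm);W=min(e,key=np.linalg.norm)
    a=np.arctan2(-L[0],L[1]);a=(a+np.pi/2)%np.pi-np.pi/2  # yaw of y axis from world y
    return np.round([cx,cy,np.linalg.norm(W),np.linalg.norm(L)],1),round(float(a),3)
E
python3 - <<'E'
from meas import *
im=cv2.imread("pics/top0_raw.png")[...,::-1].copy();c=calibration("top")
hsv=cv2.cvtColor(im,cv2.COLOR_RGB2HSV)
for n,(u,v) in dict(box=(321,222),case=(162,199),rem=(220,172),rail=(208,180),railL=(270,148),tbl=(250,250)).items(): print(n,hsv[v,u])
jobs=dict(box=((108,120,40),(125,255,255),(270,180,380,270),.05),case=((3,150,80),(22,255,255),(130,180,192,220),.034),
 remote=((0,0,0),(180,255,50),(213,162,270,192),.02),books=((40,40,20),(90,255,140),(155,235,225,292),.044))
for n,(lo,hi,roi,z) in jobs.items():
    k=cnt(im,lo,hi,roi);print(n,*rect(c,k,z),cv2.boundingRect(k))
b=im[:,:,::-1]
cv2.imwrite("pics/crop.png",cv2.resize(b[130:290,130:380],None,fx=3.2,fy=3.2,interpolation=cv2.INTER_CUBIC))
E
```

```text
box [109 232  77]
case [ 18 255 115]
rem [135  39  13]
rail [ 14 162  63]
railL [ 14 162  63]
tbl [100  20 114]
box [ 520.5 -173.9  129.2  188.8] -0.158 (281, 191, 81, 62)
case [571.8 242.   46.  126.7] -0.116 (137, 187, 49, 23)
remote [636.1  40.5  41.8 127.6] -0.092 (215, 167, 49, 21)
books [404.8 157.   99.2 140.5] 0.001 (161, 244, 58, 41)
```

View pics/crop.png

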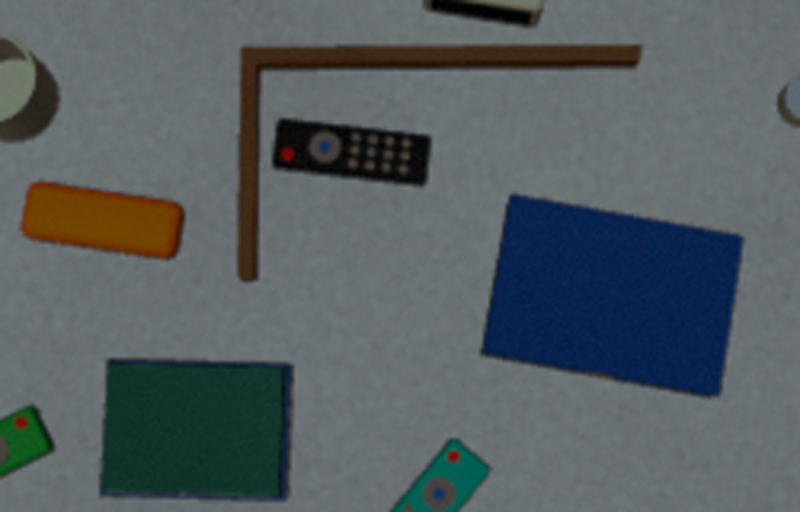

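>>> drive_tool(commands=[{"dx":0.357,"dy":-0.546,"dz":0,"twist":-1.22,"gripper":0.5},{"dx":0.357,"dy":-0.546,"dz":0,"twist":-1.22,"gripper":0.5},{"dx":0.357,"dy":-0.546,"dz":0,"twist":-1.22,"gripper":0.5},{"dx":0.357,"dy":-0.546,"dz":0,"twist":-1.22,"gripper":0.5},{"dx":0.357,"dy":-0.546,"dz":0,"twist":-1.22,"gripper":0.5},{"dx":0.357,"dy":-0.546,"dz":0,"twist":-1.22,"gripper":0.5},{"dx":0.357,"dy":-0.546,"dz":0,"twist":-1.22,"gripper":0.5},{"dx":0.357,"dy":-0.546,"dz":0,"twist":-1.22,"gripper":0.5},{"dx":0.357,"dy":-0.546,"dz":0,"twist":-1.22,"gripper":0.5},{"dx":0.357,"dy":-0.546,"dz":0,"twist":-1.22,"gripper":0.5}])

```text
clock: 0.93
eef_pos: [0.5071, 0.2367, 0.2145]
tcp_rot: [-0.0, 0.741, 0.672, -0.0]
ft_force: [1.3, 1.0, 0.2]
finger_gap: 0.069
gripper_force: 0.0
```

Run:
```python
from meas import *
im=cv2.imread("pics/top0_raw.png")[...,::-1].copy();c=calibration("top")
hsv=cv2.cvtColor(im,cv2.COLOR_RGB2HSV).astype(int)
m=(hsv[...,0]>8)&(hsv[...,0]<20)&(hsv[...,1]>110)&(hsv[...,2]>30)
# outer edges (top, z=.03): long rail = smallest row per column; short rail = smallest col per row
L=[ray(c,u,np.where(m[140:160,u])[0].min()+140-.5,.03)[:2] for u in range(215,325,3)]
Lb=[ray(c,u,np.where(m[140:160,u])[0].max()+140+.5,.03)[:2] for u in range(220,325,3)]
S=[ray(c,np.where(m[v,195:225])[0].min()+195-.5,v,.03)[:2] for v in range(155,212,2)]
Si=[ray(c,np.where(m[v,195:212])[0].max()+195+.5,v,.03)[:2] for v in range(160,212,2)]
for n,P in(("L",L),("Lb",Lb),("S",S),("Si",Si)):
    P=np.array(P)*1000;vx,vy,x,y=cv2.fitLine(P.astype(np.float32),cv2.DIST_HUBER,0,.01,.01).ravel();print(n,np.round([vx,vy,x,y],3),P[0],P[-1])
```

```text
L [ 2.60000e-02 -1.00000e+00  7.23863e+02 -2.67970e+01] [720.41458269 107.5409566 ] [ 730.53833236 -180.07635738]
Lb [ 2.60000e-02 -1.00000e+00  7.07442e+02 -2.69650e+01] [704.33331918  93.53059929] [ 714.05518586 -177.5001532 ]
S [9.99000e-01 4.60000e-02 6.32855e+02 1.31590e+02] [690.99402015 134.25815709] [541.48703122 127.39570841]
Si [9.99000e-01 4.40000e-02 6.19281e+02 1.17775e+02] [677.74772882 120.35691645] [544.45846938 114.47169068]
```

>>> drive_tool(commands=[{"dx":0.129,"dy":-0.196,"dz":0,"gripper":0.5},{"dx":0.129,"dy":-0.196,"dz":0,"gripper":0.5},{"dx":0.129,"dy":-0.196,"dz":0,"gripper":0.5},{"dx":0.129,"dy":-0.196,"dz":0,"gripper":0.5},{"dx":0.129,"dy":-0.196,"dz":0,"gripper":0.5},{"dx":0.129,"dy":-0.196,"dz":0,"gripper":0.5},{"dx":0.129,"dy":-0.196,"dz":-0.04,"gripper":0.5},{"dx":0.129,"dy":-0.196,"dz":-0.08,"gripper":0.5},{"dx":0.129,"dy":-0.196,"dz":-0.11,"gripper":0.5},{"dx":0.129,"dy":-0.196,"dz":-0.11,"gripper":0.5}])

```text
invalid input at $.commands[0]: expected keys dx, dy, dz, twist, gripper
```

>>> drive_tool(commands=[{"dx":0,"dy":0,"dz":-0.03,"gripper":0.5},{"dx":0,"dy":0,"dz":-0.06,"gripper":0.5},{"dx":0,"dy":0,"dz":-0.08,"gripper":0.5},{"dx":0,"dy":0,"dz":-0.09,"gripper":0.5},{"dx":0,"dy":0,"dz":-0.095,"gripper":0.5},{"dx":0,"dy":0,"dz":-0.095,"gripper":-0.1},{"dx":0,"dy":0,"dz":-0.095,"gripper":-0.4},{"dx":0,"dy":0,"dz":-0.095,"gripper":-0.4},{"dx":0,"dy":0,"dz":-0.095,"gripper":-0.4},{"dx":0,"dy":0,"dz":-0.095,"gripper":-0.4}], force=15)

```text
invalid input at $.commands[0]: expected keys dx, dy, dz, twist, gripper
```

>>> drive_tool(commands=[{"dx":0.129,"dy":-0.196,"dz":0,"twist":0,"gripper":0.5},{"dx":0.129,"dy":-0.196,"dz":0,"twist":0,"gripper":0.5},{"dx":0.129,"dy":-0.196,"dz":0,"twist":0,"gripper":0.5},{"dx":0.129,"dy":-0.196,"dz":0,"twist":0,"gripper":0.5},{"dx":0.129,"dy":-0.196,"dz":0,"twist":0,"gripper":0.5},{"dx":0.129,"dy":-0.196,"dz":0,"twist":0,"gripper":0.5},{"dx":0.129,"dy":-0.196,"dz":-0.04,"twist":0,"gripper":0.5},{"dx":0.129,"dy":-0.196,"dz":-0.08,"twist":0,"gripper":0.5},{"dx":0.129,"dy":-0.196,"dz":-0.11,"twist":0,"gripper":0.5},{"dx":0.129,"dy":-0.196,"dz":-0.11,"twist":0,"gripper":0.5}])

```text
clock: 1.77
eef_pos: [0.6305, 0.0422, 0.0977]
tcp_rot: [-0.003, 0.739, 0.674, -0.005]
ft_force: [-1.3, 0.8, -0.7]
finger_gap: 0.0689
gripper_force: 0.0
```

>>> drive_tool(commands=[{"dx":0,"dy":0,"dz":-0.03,"twist":0,"gripper":0.5},{"dx":0,"dy":0,"dz":-0.06,"twist":0,"gripper":0.5},{"dx":0,"dy":0,"dz":-0.06,"twist":0,"gripper":0.5},{"dx":0,"dy":0,"dz":-0.06,"twist":0,"gripper":0.5}])

```text
clock: 2.1
eef_pos: [0.6352, 0.0426, 0.0449]
tcp_rot: [-0.0, 0.739, 0.674, -0.001]
ft_force: [-0.1, -0.3, 0.3]
finger_gap: 0.0688
gripper_force: 0.0
```

>>> drive_tool(commands=[{"dx":0,"dy":-0.002,"dz":-0.025,"twist":0,"gripper":0.5},{"dx":0,"dy":-0.002,"dz":-0.038,"twist":0,"gripper":0.5},{"dx":0,"dy":-0.002,"dz":-0.038,"twist":0,"gripper":0.5},{"dx":0,"dy":-0.002,"dz":-0.038,"twist":0,"gripper":-0.4},{"dx":0,"dy":-0.002,"dz":-0.038,"twist":0,"gripper":-0.4},{"dx":0,"dy":-0.002,"dz":-0.038,"twist":0,"gripper":-0.4},{"dx":0,"dy":-0.002,"dz":-0.038,"twist":0,"gripper":-0.4},{"dx":0,"dy":-0.002,"dz":-0.038,"twist":0,"gripper":-0.4}], force=20)

```text
clock: 2.77
eef_pos: [0.6371, 0.0406, 0.008]
tcp_rot: [0.001, 0.739, 0.674, 0.001]
ft_force: [0.9, -0.1, 4.1]
finger_gap: 0.0417
gripper_force: 20.0
```

>>> drive_tool(commands=[{"dx":0,"dy":0,"dz":0.03,"twist":0,"gripper":-0.4},{"dx":0,"dy":0,"dz":0.07,"twist":0,"gripper":-0.4},{"dx":0,"dy":0,"dz":0.1,"twist":0,"gripper":-0.4},{"dx":-0.015,"dy":-0.04,"dz":0.1,"twist":-0.03,"gripper":-0.4},{"dx":-0.027,"dy":-0.075,"dz":0.1,"twist":-0.066,"gripper":-0.4},{"dx":-0.041,"dy":-0.11,"dz":0.1,"twist":-0.066,"gripper":-0.4},{"dx":-0.055,"dy":-0.15,"dz":0.1,"twist":-0.066,"gripper":-0.4},{"dx":-0.07,"dy":-0.19,"dz":0.1,"twist":-0.066,"gripper":-0.4},{"dx":-0.081,"dy":-0.22,"dz":0.1,"twist":-0.066,"gripper":-0.4},{"dx":-0.081,"dy":-0.22,"dz":0.1,"twist":-0.066,"gripper":-0.4}])

```text
clock: 3.6
eef_pos: [0.5505, -0.1885, 0.1072]
tcp_rot: [0.001, 0.764, 0.645, -0.002]
ft_force: [-0.7, -1.2, -1.1]
finger_gap: 0.0417
gripper_force: 20.0
```

>>> drive_tool(commands=[{"dx":0,"dy":0,"dz":0,"twist":0,"gripper":-0.4},{"dx":0,"dy":0,"dz":0,"twist":0,"gripper":-0.4},{"dx":0,"dy":0,"dz":-0.02,"twist":0,"gripper":-0.4},{"dx":0,"dy":0,"dz":-0.035,"twist":0,"gripper":-0.4},{"dx":0,"dy":0,"dz":-0.035,"twist":0,"gripper":-0.4},{"dx":0,"dy":0,"dz":-0.035,"twist":0,"gripper":-0.4}])

```text
clock: 4.1
eef_pos: [0.5546, -0.1774, 0.0709]
tcp_rot: [-0.001, 0.76, 0.65, -0.0]
ft_force: [1.1, 0.1, -1.7]
finger_gap: 0.0423
gripper_force: 20.0
```

>>> drive_tool(commands=[{"dx":0.002,"dy":-0.001,"dz":-0.007,"twist":0,"gripper":-0.4},{"dx":0.002,"dy":-0.001,"dz":-0.012,"twist":0,"gripper":-0.4},{"dx":0.002,"dy":-0.001,"dz":-0.012,"twist":0,"gripper":-0.4},{"dx":0.002,"dy":-0.001,"dz":-0.012,"twist":0,"gripper":0.3},{"dx":0.002,"dy":-0.001,"dz":-0.012,"twist":0,"gripper":0.3},{"dx":0.002,"dy":-0.001,"dz":-0.012,"twist":0,"gripper":0.3},{"dx":0.002,"dy":-0.001,"dz":0.02,"twist":0,"gripper":0.3},{"dx":0.002,"dy":-0.001,"dz":0.06,"twist":0,"gripper":0.3},{"dx":0.002,"dy":-0.001,"dz":0.1,"twist":0,"gripper":0.3},{"dx":0.002,"dy":-0.001,"dz":0.1,"twist":0,"gripper":0.3}])

```text
clock: 4.93
eef_pos: [0.5611, -0.1825, 0.1796]
tcp_rot: [0.005, 0.761, 0.649, 0.004]
ft_force: [1.1, -0.9, 0.4]
finger_gap: 0.0596
gripper_force: 0.0
```

>>> drive_tool(commands=[{"dx":0.015,"dy":0.42,"dz":0,"twist":0.042,"gripper":0.63},{"dx":0.015,"dy":0.42,"dz":0,"twist":0.042,"gripper":0.63},{"dx":0.015,"dy":0.42,"dz":0,"twist":0.042,"gripper":0.63},{"dx":0.015,"dy":0.42,"dz":0,"twist":0.042,"gripper":0.63},{"dx":0.015,"dy":0.42,"dz":0,"twist":0.042,"gripper":0.63},{"dx":0.015,"dy":0.42,"dz":0,"twist":0.042,"gripper":0.63},{"dx":0.015,"dy":0.42,"dz":0,"twist":0.042,"gripper":0.63},{"dx":0.015,"dy":0.42,"dz":0,"twist":0.042,"gripper":0.63},{"dx":0.015,"dy":0.42,"dz":0,"twist":0.042,"gripper":0.63},{"dx":0.015,"dy":0.42,"dz":0,"twist":0.042,"gripper":0.63}])

```text
clock: 5.77
eef_pos: [0.5714, 0.2381, 0.1721]
tcp_rot: [0.0, 0.747, 0.665, 0.001]
ft_force: [0.2, -0.6, 0.9]
finger_gap: 0.0751
gripper_force: 0.0
```

Run:
```python
from meas import *
im=snap("top","top1",(130,110,380,290),3);c=calibration("top")
for n,(lo,hi,roi,z) in dict(box=((108,120,40),(125,255,255),(270,180,380,270),.05),remote=((0,0,0),(180,255,50),(270,180,380,270),.07)).items():
    try:print(n,*rect(c,cnt(im,lo,hi,roi),z))
    except Exception as e:print(n,e)
s=sense();print(s["eef_pos"])
```

```text
box [ 520.5 -173.9  128.9  188.2] -0.156
remote [ 552.8 -179.2   43.2  129.9] -0.16
[0.57000611 0.24956527 0.17166594]
```

View pics/top1.png

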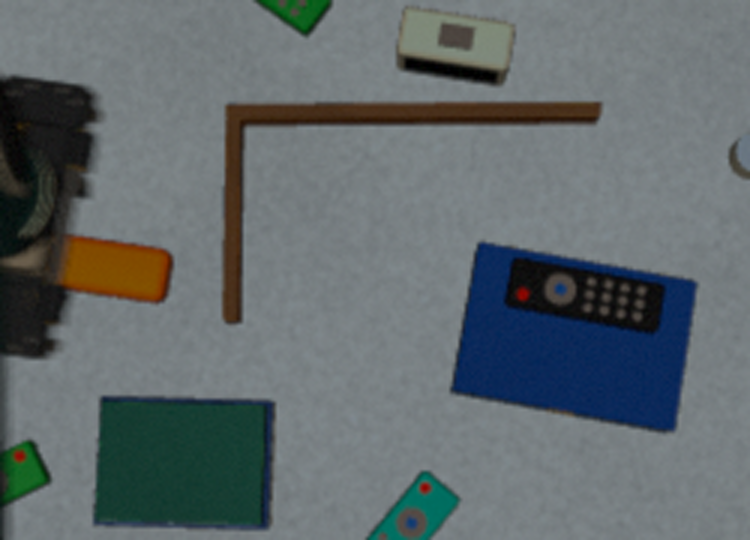

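The picture shows the black remote flat on the lid at crop (585,297), parallel to the box; the gripper is over the orange case. Next: grasp the case.

>>> drive_tool(commands=[{"dx":0,"dy":0,"dz":-0.03,"twist":0,"gripper":0.63},{"dx":0,"dy":0,"dz":-0.07,"twist":0,"gripper":0.63},{"dx":0,"dy":0,"dz":-0.1,"twist":0,"gripper":0.63},{"dx":0,"dy":0,"dz":-0.12,"twist":0,"gripper":0.63},{"dx":0,"dy":0,"dz":-0.12,"twist":0,"gripper":0.63},{"dx":0,"dy":0,"dz":-0.12,"twist":0,"gripper":0.63}])

```text
clock: 6.32
eef_pos: [0.5712, 0.2354, 0.0511]
tcp_rot: [-0.0, 0.747, 0.665, -0.001]
ft_force: [0.7, -0.2, -0.6]
finger_gap: 0.0748
gripper_force: 0.0
```

>>> drive_tool(commands=[{"dx":0,"dy":0,"dz":-0.025,"twist":0,"gripper":0.63},{"dx":0,"dy":0,"dz":-0.04,"twist":0,"gripper":0.63},{"dx":0,"dy":0,"dz":-0.04,"twist":0,"gripper":0.63},{"dx":0,"dy":0,"dz":-0.04,"twist":0,"gripper":-0.2},{"dx":0,"dy":0,"dz":-0.04,"twist":0,"gripper":-0.2},{"dx":0,"dy":0,"dz":-0.04,"twist":0,"gripper":-0.2},{"dx":0,"dy":0,"dz":-0.04,"twist":0,"gripper":-0.2},{"dx":0,"dy":0,"dz":-0.04,"twist":0,"gripper":-0.2}])

```text
clock: 6.98
eef_pos: [0.5729, 0.2364, 0.0132]
tcp_rot: [0.001, 0.747, 0.665, 0.002]
ft_force: [-0.6, -0.2, 5.4]
finger_gap: 0.048
gripper_force: 20.0
```

>>> drive_tool(commands=[{"dx":0,"dy":0,"dz":0.03,"twist":0,"gripper":-0.2},{"dx":0,"dy":0,"dz":0.07,"twist":0,"gripper":-0.2},{"dx":0,"dy":0,"dz":0.11,"twist":0,"gripper":-0.2},{"dx":-0.005,"dy":-0.025,"dz":0.11,"twist":0,"gripper":-0.2},{"dx":-0.013,"dy":-0.06,"dz":0.11,"twist":-0.02,"gripper":-0.2},{"dx":-0.021,"dy":-0.1,"dz":0.11,"twist":-0.042,"gripper":-0.2},{"dx":-0.03,"dy":-0.14,"dz":0.11,"twist":-0.042,"gripper":-0.2},{"dx":-0.038,"dy":-0.18,"dz":0.11,"twist":-0.042,"gripper":-0.2},{"dx":-0.047,"dy":-0.22,"dz":0.11,"twist":-0.042,"gripper":-0.2},{"dx":-0.055,"dy":-0.26,"dz":0.11,"twist":-0.042,"gripper":-0.2}])

```text
clock: 7.82
eef_pos: [0.5154, -0.0256, 0.1219]
tcp_rot: [-0.0, 0.761, 0.649, 0.0]
ft_force: [0.7, 0.1, -1.9]
finger_gap: 0.048
gripper_force: 20.0
```

>>> drive_tool(commands=[{"dx":-0.009,"dy":-0.04,"dz":0,"twist":0,"gripper":-0.2},{"dx":-0.018,"dy":-0.08,"dz":0,"twist":0,"gripper":-0.2},{"dx":-0.025,"dy":-0.115,"dz":0,"twist":0,"gripper":-0.2},{"dx":-0.03,"dy":-0.14,"dz":0,"twist":0,"gripper":-0.2},{"dx":-0.032,"dy":-0.15,"dz":0,"twist":0,"gripper":-0.2},{"dx":-0.032,"dy":-0.15,"dz":0,"twist":0,"gripper":-0.2},{"dx":-0.032,"dy":-0.15,"dz":-0.02,"twist":0,"gripper":-0.2},{"dx":-0.032,"dy":-0.15,"dz":-0.035,"twist":0,"gripper":-0.2},{"dx":-0.032,"dy":-0.15,"dz":-0.035,"twist":0,"gripper":-0.2},{"dx":-0.032,"dy":-0.15,"dz":-0.035,"twist":0,"gripper":-0.2}])

```text
clock: 8.65
eef_pos: [0.4844, -0.172, 0.0861]
tcp_rot: [-0.001, 0.76, 0.65, -0.0]
ft_force: [0.2, -0.2, -1.0]
finger_gap: 0.048
gripper_force: 20.0
```

>>> drive_tool(commands=[{"dx":-0.001,"dy":-0.001,"dz":-0.015,"twist":0,"gripper":-0.2},{"dx":-0.001,"dy":-0.001,"dz":-0.022,"twist":0,"gripper":-0.2},{"dx":-0.001,"dy":-0.001,"dz":-0.022,"twist":0,"gripper":-0.2},{"dx":-0.001,"dy":-0.001,"dz":-0.022,"twist":0,"gripper":0.17},{"dx":-0.001,"dy":-0.001,"dz":-0.022,"twist":0,"gripper":0.17},{"dx":-0.001,"dy":-0.001,"dz":-0.022,"twist":0,"gripper":0.17},{"dx":-0.001,"dy":-0.001,"dz":0.01,"twist":0,"gripper":0.17},{"dx":-0.001,"dy":-0.001,"dz":0.05,"twist":0,"gripper":0.17},{"dx":-0.001,"dy":-0.001,"dz":0.09,"twist":0,"gripper":0.17},{"dx":-0.001,"dy":-0.001,"dz":0.09,"twist":0,"gripper":0.17}])

```text
clock: 9.48
eef_pos: [0.4879, -0.177, 0.184]
tcp_rot: [0.005, 0.761, 0.649, 0.004]
ft_force: [1.0, -0.5, -0.0]
finger_gap: 0.0539
gripper_force: 0.0
```

Run:
```python
from meas import *
s=sense();print(np.round(s["joints"],2),s["eef_pos"])
im=get_image("side");c=calibration("side")
print("tin",ray(calibration("top"),572/1.5,242/1.5,.03))
```

```text
[-0.12  0.29  0.49  1.99 -0.17  0.89  0.29] [ 0.48791351 -0.17695289  0.1840062 ]
tin [ 0.68596156 -0.33418405  0.03      ]
```

>>> drive_tool(commands=[{"dx":-0.02,"dy":0,"dz":0,"twist":-0.12,"gripper":0.17},{"dx":-0.04,"dy":0,"dz":0,"twist":-0.24,"gripper":1},{"dx":-0.06,"dy":0,"dz":0,"twist":-0.36,"gripper":1},{"dx":-0.084,"dy":0,"dz":0,"twist":-0.48,"gripper":1},{"dx":-0.084,"dy":0,"dz":0,"twist":-0.6,"gripper":1},{"dx":-0.084,"dy":0,"dz":0,"twist":-0.72,"gripper":1},{"dx":-0.084,"dy":0,"dz":0,"twist":-0.84,"gripper":1},{"dx":-0.084,"dy":0,"dz":0,"twist":-0.96,"gripper":1},{"dx":-0.084,"dy":0,"dz":0,"twist":-1.08,"gripper":1},{"dx":-0.084,"dy":0,"dz":0,"twist":-1.2,"gripper":1}])

```text
clock: 10.37
eef_pos: [0.3989, -0.1748, 0.1761]
tcp_rot: [-0.0, 0.995, 0.103, -0.0]
ft_force: [0.5, -0.5, 0.3]
finger_gap: 0.0919
gripper_force: 0.0
```

>>> drive_tool(commands=[{"dx":0,"dy":0,"dz":-0.03,"twist":-0.1,"gripper":1},{"dx":0,"dy":0,"dz":-0.06,"twist":-0.183,"gripper":1},{"dx":0,"dy":0,"dz":-0.06,"twist":-0.183,"gripper":1},{"dx":0,"dy":0,"dz":-0.06,"twist":-0.183,"gripper":1}])

```text
clock: 10.7
eef_pos: [0.3978, -0.1749, 0.1156]
tcp_rot: [0.0, 1.0, 0.016, -0.002]
ft_force: [-1.0, -0.9, -0.4]
finger_gap: 0.0922
gripper_force: 0.0
```

>>> drive_tool(commands=[{"dx":0,"dy":0,"dz":-0.035,"twist":0,"gripper":1},{"dx":0,"dy":0,"dz":-0.07,"twist":0,"gripper":1},{"dx":0,"dy":0,"dz":-0.093,"twist":0,"gripper":1},{"dx":0,"dy":0,"dz":-0.093,"twist":0,"gripper":1},{"dx":0,"dy":0,"dz":-0.093,"twist":0,"gripper":1}])

```text
clock: 11.12
eef_pos: [0.3997, -0.1755, 0.0244]
tcp_rot: [-0.0, 1.0, 0.015, -0.0]
ft_force: [-0.4, 0.1, 0.3]
finger_gap: 0.0917
gripper_force: 0.0
```

Run:
```python
from meas import *
im=snap("top","top2",(190,110,400,290),3.5);c=calibration("top")
for n,(lo,hi,roi,z) in dict(remote=((0,0,0),(180,255,50),(280,170,380,225),.07),case=((3,150,80),(22,255,255),(270,180,380,270),.084)).items():
    try:print(n,*rect(c,cnt(im,lo,hi,roi),z))
    except Exception as e:print(n,e)
s=sense();print(s["eef_pos"])
```

```text
remote [ 552.7 -179.3   43.3  130.2] -0.159
case [ 480.9 -165.2   46.6  127.6] -0.166
[ 0.40055546 -0.17576082  0.02517356]
```

View pics/top2.png

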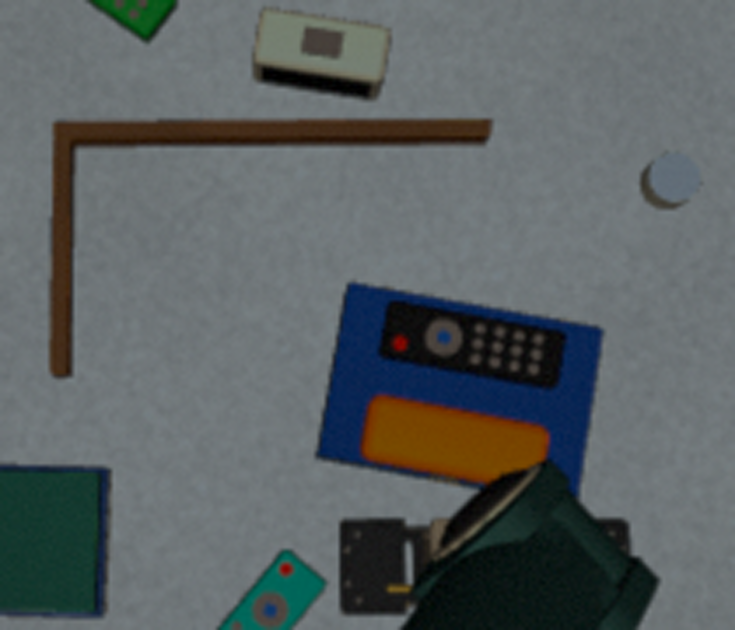

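The remote (crop 475,345) and the case (455,438) lie flat side by side on the lid. The gripper stands in front of the box, ready to push +x.

>>> drive_tool(commands=[{"dx":0.015,"dy":0,"dz":0,"twist":0,"gripper":1},{"dx":0.025,"dy":0,"dz":0,"twist":0,"gripper":1},{"dx":0.032,"dy":0,"dz":0,"twist":0,"gripper":1},{"dx":0.038,"dy":0,"dz":0,"twist":0,"gripper":1},{"dx":0.044,"dy":0,"dz":0,"twist":0,"gripper":1},{"dx":0.05,"dy":0,"dz":0,"twist":0,"gripper":1},{"dx":0.056,"dy":0,"dz":0,"twist":0,"gripper":1},{"dx":0.062,"dy":0,"dz":0,"twist":0,"gripper":1},{"dx":0.068,"dy":0,"dz":0,"twist":0,"gripper":1},{"dx":0.074,"dy":0,"dz":0,"twist":0,"gripper":1}])

```text
clock: 12.0
eef_pos: [0.4716, -0.1764, 0.0239]
tcp_rot: [0.0, 1.0, 0.014, -0.001]
ft_force: [-6.6, -2.1, 4.7]
finger_gap: 0.0921
gripper_force: 3.1
```

>>> drive_tool(commands=[{"dx":0.006,"dy":0,"dz":0,"twist":0,"gripper":1},{"dx":0.013,"dy":0,"dz":0,"twist":0,"gripper":1},{"dx":0.02,"dy":0,"dz":0,"twist":0,"gripper":1},{"dx":0.027,"dy":0,"dz":0,"twist":0,"gripper":1},{"dx":0.034,"dy":0,"dz":0,"twist":0,"gripper":1},{"dx":0.041,"dy":0,"dz":0,"twist":0,"gripper":1},{"dx":0.048,"dy":0,"dz":0,"twist":0,"gripper":1},{"dx":0.055,"dy":0,"dz":0,"twist":0,"gripper":1},{"dx":0.06,"dy":0,"dz":0,"twist":0,"gripper":1},{"dx":0.06,"dy":0,"dz":0,"twist":0,"gripper":1}])

```text
clock: 12.83
eef_pos: [0.5324, -0.1749, 0.0237]
tcp_rot: [-0.0, 1.0, 0.015, -0.001]
ft_force: [-4.0, -0.6, 2.7]
finger_gap: 0.0918
gripper_force: 1.9
```

Run:
```python
from meas import *
im=snap("top","top3",(190,110,400,290),3.5);c=calibration("top")
print(sense()["eef_pos"],sense()["ft_force"])
for n,(lo,hi,roi,z) in dict(remote=((0,0,0),(180,255,50),(275,155,350,195),.07),case=((3,200,80),(22,255,255),(270,160,350,230),.084),box=((108,120,40),(125,255,255),(270,140,370,240),.05)).items():
    try:print(n,*rect(c,cnt(im,lo,hi,roi),z))
    except Exception as e:print(n,e)
```

```text
[ 0.5323669  -0.1749751   0.02372577] [-3.74966957 -0.13475064  2.44447734]
remote [ 623.  -168.8   69.7  144.8] 0.026
case [ 566.1 -126.4   37.7   55.1] 0.027
box [ 603.3 -161.6  127.9  188.4] 0.026
```

View pics/top3.png

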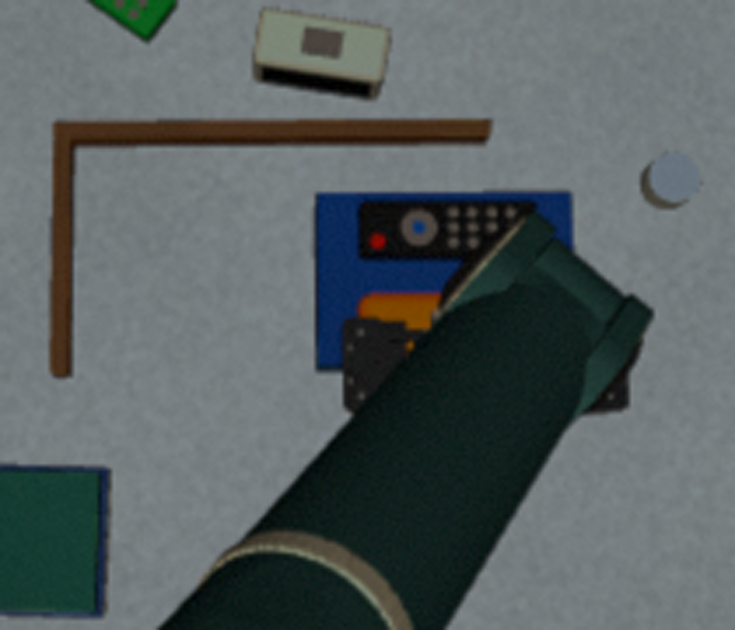

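The box is now square to the rail, with about 44 mm to go in x; remote and case are still in place. Pushing to just short of the long rail.

>>> drive_tool(commands=[{"dx":0.005,"dy":0,"dz":0,"twist":0,"gripper":1},{"dx":0.011,"dy":0,"dz":0,"twist":0,"gripper":1},{"dx":0.018,"dy":0,"dz":0,"twist":0,"gripper":1},{"dx":0.025,"dy":0,"dz":0,"twist":0,"gripper":1},{"dx":0.031,"dy":0,"dz":0,"twist":0,"gripper":1},{"dx":0.036,"dy":0,"dz":0,"twist":0,"gripper":1},{"dx":0.039,"dy":0,"dz":0,"twist":0,"gripper":1},{"dx":0.039,"dy":0,"dz":0,"twist":0,"gripper":1},{"dx":0.02,"dy":0,"dz":0,"twist":0,"gripper":1},{"dx":-0.02,"dy":0,"dz":0,"twist":0,"gripper":1}])

```text
clock: 13.72
eef_pos: [0.5184, -0.1749, 0.0243]
tcp_rot: [0.001, 1.0, 0.017, 0.003]
ft_force: [0.3, -0.8, -0.3]
finger_gap: 0.092
gripper_force: 0.0
```

>>> drive_tool(commands=[{"dx":-0.005,"dy":0,"dz":0.04,"twist":0,"gripper":0.3},{"dx":-0.005,"dy":0,"dz":0.08,"twist":0,"gripper":0.3},{"dx":-0.005,"dy":0,"dz":0.12,"twist":0,"gripper":0.3},{"dx":-0.005,"dy":0,"dz":0.14,"twist":0.12,"gripper":0.3},{"dx":0.02,"dy":-0.02,"dz":0.14,"twist":0.24,"gripper":0.3},{"dx":0.05,"dy":-0.04,"dz":0.14,"twist":0.36,"gripper":0.3},{"dx":0.08,"dy":-0.06,"dz":0.14,"twist":0.48,"gripper":0.3},{"dx":0.11,"dy":-0.08,"dz":0.14,"twist":0.6,"gripper":0.3},{"dx":0.133,"dy":-0.103,"dz":0.14,"twist":0.72,"gripper":0.3},{"dx":0.133,"dy":-0.103,"dz":0.14,"twist":0.84,"gripper":0.3}])

```text
clock: 14.55
eef_pos: [0.6501, -0.2827, 0.1634]
tcp_rot: [0.003, 0.906, 0.423, 0.001]
ft_force: [-1.5, -0.1, -0.4]
finger_gap: 0.0598
gripper_force: 0.0
```

>>> drive_tool(commands=[{"dx":0,"dy":0,"dz":0,"twist":0.12,"gripper":0.3},{"dx":0,"dy":0,"dz":0,"twist":0.24,"gripper":0.3},{"dx":0,"dy":0,"dz":0,"twist":0.36,"gripper":0.3},{"dx":0,"dy":0,"dz":0,"twist":0.48,"gripper":0.3},{"dx":0,"dy":0,"dz":0,"twist":0.6,"gripper":0.3},{"dx":0,"dy":0,"dz":0,"twist":0.72,"gripper":0.3},{"dx":0,"dy":0,"dz":0,"twist":0.73,"gripper":0.3},{"dx":0,"dy":0,"dz":0,"twist":0.73,"gripper":0.3}])

```text
clock: 15.22
eef_pos: [0.647, -0.2781, 0.164]
tcp_rot: [0.001, 0.698, 0.716, 0.001]
ft_force: [0.2, 0.3, -0.3]
finger_gap: 0.0599
gripper_force: 0.0
```

Run:
```python
from meas import *
im=get_image("top");c=calibration("top");s=sense();print(s["eef_pos"],np.round(s["joints"],2))
for n,(lo,hi,roi,z) in dict(remote=((0,0,0),(180,255,50),(275,155,320,185),.07),case=((3,200,80),(22,255,255),(270,160,370,230),.084),box=((108,120,40),(125,255,255),(270,140,370,240),.05)).items():
    try:print(n,*rect(c,cnt(im,lo,hi,roi),z))
    except Exception as e:print(n,e)
```

```text
[ 0.64686319 -0.27814417  0.16392703] [ 0.17  0.61  0.28  1.51 -0.19  1.04  0.53]
remote [ 671.3 -130.3   34.    69.1] 0.026
case [ 602.4 -160.9   43.1  125.5] 0.026
box [ 641.4 -162.4  131.8  187.4] 0.026
```

>>> drive_tool(commands=[{"dx":-0.002,"dy":-0.002,"dz":-0.035,"twist":0,"gripper":0.3},{"dx":-0.002,"dy":-0.002,"dz":-0.07,"twist":0,"gripper":0.3},{"dx":-0.002,"dy":-0.002,"dz":-0.105,"twist":0,"gripper":0.3},{"dx":-0.002,"dy":-0.002,"dz":-0.13,"twist":0,"gripper":0.3},{"dx":-0.002,"dy":-0.002,"dz":-0.14,"twist":0,"gripper":0.3},{"dx":-0.002,"dy":-0.002,"dz":-0.14,"twist":0,"gripper":0.3}])

```text
clock: 15.77
eef_pos: [0.6428, -0.2792, 0.0207]
tcp_rot: [-0.002, 0.697, 0.717, -0.001]
ft_force: [0.0, -0.6, 0.7]
finger_gap: 0.0598
gripper_force: 0.0
```

>>> drive_tool(commands=[{"dx":0,"dy":0.006,"dz":0,"twist":0,"gripper":0.3},{"dx":0,"dy":0.012,"dz":0,"twist":0,"gripper":0.3},{"dx":0,"dy":0.018,"dz":0,"twist":0,"gripper":0.3},{"dx":0,"dy":0.025,"dz":0,"twist":0,"gripper":0.3},{"dx":-0.001,"dy":0.032,"dz":0,"twist":0,"gripper":0.3},{"dx":-0.001,"dy":0.039,"dz":0,"twist":0,"gripper":0.3},{"dx":-0.001,"dy":0.047,"dz":0,"twist":0,"gripper":0.3},{"dx":-0.001,"dy":0.055,"dz":0,"twist":0,"gripper":0.3},{"dx":-0.002,"dy":0.063,"dz":0,"twist":0,"gripper":0.3},{"dx":-0.002,"dy":0.071,"dz":0,"twist":0,"gripper":0.3}])

```text
clock: 16.6
eef_pos: [0.6436, -0.2113, 0.026]
tcp_rot: [0.003, 0.697, 0.717, 0.0]
ft_force: [1.3, -5.2, 2.1]
finger_gap: 0.0598
gripper_force: 3.0
```

>>> drive_tool(commands=[{"dx":0,"dy":0.008,"dz":0,"twist":0,"gripper":0.3},{"dx":0,"dy":0.016,"dz":0,"twist":0,"gripper":0.3},{"dx":0,"dy":0.024,"dz":0,"twist":0,"gripper":0.3},{"dx":-0.001,"dy":0.032,"dz":0,"twist":0,"gripper":0.3},{"dx":-0.001,"dy":0.04,"dz":0,"twist":0,"gripper":0.3},{"dx":-0.001,"dy":0.048,"dz":0,"twist":0,"gripper":0.3},{"dx":-0.001,"dy":0.056,"dz":0,"twist":0,"gripper":0.3},{"dx":-0.002,"dy":0.064,"dz":0,"twist":0,"gripper":0.3},{"dx":-0.002,"dy":0.072,"dz":0,"twist":0,"gripper":0.3},{"dx":-0.002,"dy":0.08,"dz":0,"twist":0,"gripper":0.3}])

```text
clock: 17.43
eef_pos: [0.6418, -0.1314, 0.026]
tcp_rot: [0.003, 0.697, 0.717, 0.0]
ft_force: [0.2, -7.2, 3.6]
finger_gap: 0.0596
gripper_force: 3.2
```

Run:
```python
from meas import *
im=snap("top","top4",(190,110,400,290),3.5);c=calibration("top");s=sense();print(s["eef_pos"],s["ft_force"])
for n,(lo,hi,roi,z) in dict(remote=((0,0,0),(180,255,50),(215,150,260,185),.07),case=((3,200,80),(22,255,255),(213,165,370,230),.084),box=((108,120,40),(125,255,255),(205,140,370,240),.05)).items():
    try:print(n,*rect(c,cnt(im,lo,hi,roi),z))
    except Exception as e:print(n,e)
```

```text
[ 0.64196569 -0.12882304  0.02589301] [-0.56235294 -4.34067359  3.90400499]
remote [668.9  11.8  41.9  46.3] 0.026
case [597.4 -19.5  45.7 108. ] 0.026
box [638.8 -17.5 129.4 166.6] 0.026
```

View pics/top4.png

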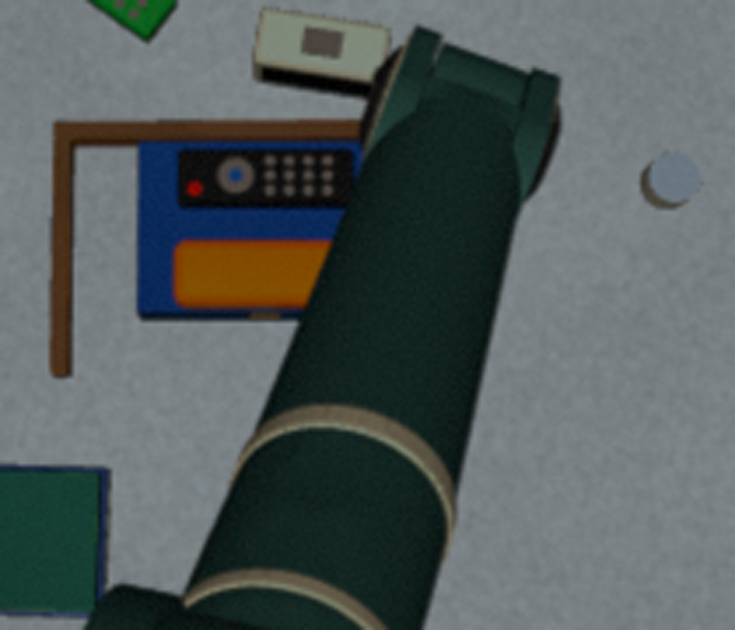

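The box (crop 140–330, 140–318) slides square along the long rail, with about 50 mm left to the short rail; items unchanged.

>>> drive_tool(commands=[{"dx":0,"dy":0.008,"dz":0,"twist":0,"gripper":0.3},{"dx":0,"dy":0.015,"dz":0,"twist":0,"gripper":0.3},{"dx":0,"dy":0.022,"dz":0,"twist":0,"gripper":0.3},{"dx":-0.001,"dy":0.029,"dz":0,"twist":0,"gripper":0.3},{"dx":-0.001,"dy":0.035,"dz":0,"twist":0,"gripper":0.3},{"dx":-0.001,"dy":0.04,"dz":0,"twist":0,"gripper":0.3},{"dx":-0.001,"dy":0.043,"dz":0,"twist":0,"gripper":0.3},{"dx":-0.001,"dy":0.045,"dz":0,"twist":0,"gripper":0.3}])

```text
clock: 18.15
eef_pos: [0.6409, -0.0867, 0.0258]
tcp_rot: [0.003, 0.697, 0.717, 0.0]
ft_force: [0.1, -8.6, 4.4]
finger_gap: 0.06
gripper_force: 3.8
```

>>> drive_tool(commands=[{"dx":0,"dy":0.002,"dz":0,"twist":0,"gripper":0.3},{"dx":0,"dy":0.003,"dz":0,"twist":0,"gripper":0.3},{"dx":0,"dy":0.004,"dz":0,"twist":0,"gripper":0.3}])

```text
clock: 18.4
eef_pos: [0.6409, -0.0832, 0.0259]
tcp_rot: [0.003, 0.697, 0.717, 0.0]
ft_force: [0.8, -7.3, 4.5]
finger_gap: 0.0593
gripper_force: 3.9
```

Not in contact with the rail yet; creeping on.

>>> drive_tool(commands=[{"dx":0,"dy":0.002,"dz":0,"twist":0,"gripper":0.3},{"dx":0,"dy":0.003,"dz":0,"twist":0,"gripper":0.3},{"dx":0,"dy":0.004,"dz":0,"twist":0,"gripper":0.3}])

```text
clock: 18.65
eef_pos: [0.6409, -0.0805, 0.0259]
tcp_rot: [0.003, 0.698, 0.716, -0.0]
ft_force: [0.1, -11.6, 4.3]
finger_gap: 0.0595
gripper_force: 5.6
```

>>> drive_tool(commands=[{"dx":0,"dy":0.001,"dz":0,"twist":0,"gripper":0.3},{"dx":0,"dy":0.002,"dz":0,"twist":0,"gripper":0.3},{"dx":0,"dy":0.003,"dz":0,"twist":0,"gripper":0.3}])

```text
clock: 18.9
eef_pos: [0.6409, -0.0804, 0.0259]
tcp_rot: [0.005, 0.698, 0.716, -0.001]
ft_force: [0.3, -16.0, 3.1]
finger_gap: 0.0593
gripper_force: 8.0
```

>>> drive_tool(commands=[{"dx":0,"dy":-0.03,"dz":0,"twist":0,"gripper":0.5},{"dx":0,"dy":-0.035,"dz":0.03,"twist":0,"gripper":0.5},{"dx":0,"dy":-0.035,"dz":0.07,"twist":0,"gripper":0.5},{"dx":0,"dy":-0.035,"dz":0.11,"twist":-0.12,"gripper":0.5},{"dx":-0.03,"dy":-0.035,"dz":0.14,"twist":-0.24,"gripper":0.5},{"dx":-0.06,"dy":-0.02,"dz":0.14,"twist":-0.36,"gripper":0.5},{"dx":-0.09,"dy":0.01,"dz":0.14,"twist":-0.48,"gripper":0.5},{"dx":-0.12,"dy":0.04,"dz":0.14,"twist":-0.6,"gripper":0.5},{"dx":-0.12,"dy":0.07,"dz":0.14,"twist":-0.72,"gripper":0.5},{"dx":-0.12,"dy":0.095,"dz":0.14,"twist":-0.84,"gripper":0.5}])

```text
clock: 19.73
eef_pos: [0.5173, 0.0254, 0.1646]
tcp_rot: [-0.002, 0.93, 0.369, 0.001]
ft_force: [-0.1, 1.0, 0.5]
finger_gap: 0.069
gripper_force: 0.0
```

>>> drive_tool(commands=[{"dx":0,"dy":0,"dz":0,"twist":-0.12,"gripper":0.5},{"dx":0,"dy":0,"dz":0,"twist":-0.24,"gripper":0.5},{"dx":0,"dy":0,"dz":0,"twist":-0.36,"gripper":0.5},{"dx":0,"dy":0,"dz":0,"twist":-0.48,"gripper":0.5},{"dx":0,"dy":0,"dz":0,"twist":-0.6,"gripper":0.5},{"dx":0,"dy":0,"dz":0,"twist":-0.72,"gripper":0.5},{"dx":0,"dy":0,"dz":0,"twist":-0.73,"gripper":0.5},{"dx":0,"dy":0,"dz":0,"twist":-0.73,"gripper":0.5}])

```text
clock: 20.4
eef_pos: [0.5193, 0.0231, 0.164]
tcp_rot: [-0.001, 1.0, 0.017, 0.0]
ft_force: [0.7, 0.1, 0.4]
finger_gap: 0.0684
gripper_force: 0.0
```

Run:
```python
from meas import *
im=snap("top","top5");c=calibration("top");s=sense();print(s["eef_pos"],s["tcp_rot"])
for n,(lo,hi,roi,z) in dict(remote=((0,0,0),(180,255,50),(213,150,280,180),.07),case=((3,200,80),(22,255,255),(213,165,370,230),.084),box=((108,120,40),(125,255,255),(205,140,370,240),.05)).items():
    try:print(n,*rect(c,cnt(im,lo,hi,roi),z))
    except Exception as e:print(n,e)
```

```text
[0.51934806 0.02288502 0.16395624] [-4.85876100e-04  9.99857489e-01  1.68741091e-02  1.73804192e-04]
remote [656.7  33.1  70.5 145.9] 0.026
case [602.3 -37.5   7.3  38.8] -1.323
box [640.4  23.4 124.1 185.7] 0.026
```

>>> drive_tool(commands=[{"dx":0,"dy":0,"dz":-0.035,"twist":0,"gripper":0.5},{"dx":0,"dy":0,"dz":-0.07,"twist":0,"gripper":0.5},{"dx":0,"dy":0,"dz":-0.105,"twist":0,"gripper":0.5},{"dx":0,"dy":0,"dz":-0.13,"twist":0,"gripper":0.5},{"dx":0,"dy":0,"dz":-0.14,"twist":0,"gripper":0.5},{"dx":0.015,"dy":0,"dz":-0.14,"twist":0,"gripper":0.5},{"dx":0.03,"dy":0,"dz":-0.14,"twist":0,"gripper":0.5},{"dx":0.042,"dy":0,"dz":-0.14,"twist":0,"gripper":0.5},{"dx":0.046,"dy":0,"dz":-0.14,"twist":0,"gripper":0.5},{"dx":0.048,"dy":0,"dz":-0.14,"twist":0,"gripper":0.5}])

```text
clock: 21.28
eef_pos: [0.5671, 0.0221, 0.0241]
tcp_rot: [-0.0, 1.0, 0.015, -0.001]
ft_force: [-5.3, -0.0, 3.8]
finger_gap: 0.069
gripper_force: 2.4
```

>>> drive_tool(commands=[{"dx":0.002,"dy":0,"dz":0,"twist":0,"gripper":0.5},{"dx":0.003,"dy":0,"dz":0,"twist":0,"gripper":0.5},{"dx":0.004,"dy":0,"dz":0,"twist":0,"gripper":0.5}])

```text
clock: 21.53
eef_pos: [0.567, 0.0221, 0.0236]
tcp_rot: [-0.001, 1.0, 0.015, -0.004]
ft_force: [-12.8, -1.0, 10.8]
finger_gap: 0.0693
gripper_force: 6.3
```

>>> drive_tool(commands=[{"dx":0.001,"dy":0,"dz":0,"twist":0,"gripper":0.5},{"dx":0.002,"dy":0,"dz":0,"twist":0,"gripper":0.5},{"dx":0.003,"dy":0,"dz":0,"twist":0,"gripper":0.5},{"dx":0.003,"dy":0,"dz":0,"twist":0,"gripper":0.5}])

```text
clock: 21.87
eef_pos: [0.5712, 0.0222, 0.0235]
tcp_rot: [-0.001, 1.0, 0.015, -0.003]
ft_force: [-6.4, -1.0, 2.8]
finger_gap: 0.0688
gripper_force: 3.3
```

Run:
```python
from meas import *
a=get_image("top");b=get_image("side")
A=cv2.resize(a[130:230,190:310,::-1],None,fx=4.5,fy=4.5,interpolation=cv2.INTER_CUBIC)
B=cv2.resize(b[140:260,210:330,::-1],None,fx=4.5,fy=4.5,interpolation=cv2.INTER_CUBIC)[:450]
cv2.imwrite("pics/c5.png",cv2.resize(np.clip(np.hstack([A[:450],B]).astype(float)*1.8,0,255).astype(np.uint8),(800,333)))
```

```text
(no output)
```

View pics/c5.png

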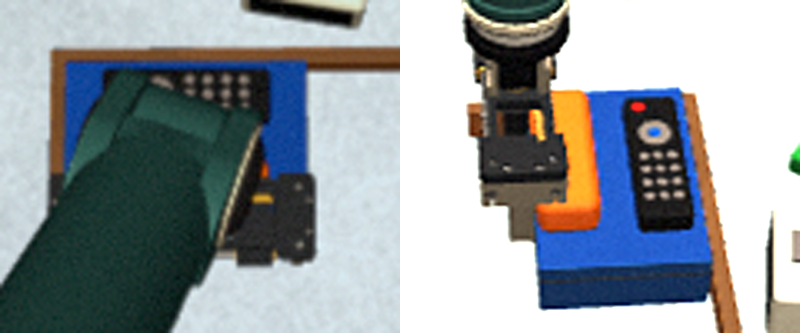

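The box looks seated against both rails, items flat on the lid. It slipped 4 mm on the last push (it had stuck to the short rail); pressing a bit further until it stops.

>>> drive_tool(commands=[{"dx":0.001,"dy":0,"dz":0,"twist":0,"gripper":0.5},{"dx":0.002,"dy":0,"dz":0,"twist":0,"gripper":0.5},{"dx":0.003,"dy":0,"dz":0,"twist":0,"gripper":0.5},{"dx":0.004,"dy":0,"dz":0,"twist":0,"gripper":0.5},{"dx":0.004,"dy":0,"dz":0,"twist":0,"gripper":0.5}])

```text
clock: 22.38
eef_pos: [0.5729, 0.0221, 0.0234]
tcp_rot: [-0.001, 1.0, 0.015, -0.005]
ft_force: [-12.8, -0.5, 10.0]
finger_gap: 0.0693
gripper_force: 6.5
```

>>> drive_tool(commands=[{"dx":0.001,"dy":0,"dz":0,"twist":0,"gripper":0.5},{"dx":0.002,"dy":0,"dz":0,"twist":0,"gripper":0.5},{"dx":0.002,"dy":0,"dz":0,"twist":0,"gripper":0.5}])

```text
clock: 22.63
eef_pos: [0.5729, 0.0221, 0.0234]
tcp_rot: [-0.001, 1.0, 0.015, -0.007]
ft_force: [-17.4, -0.3, 16.0]
finger_gap: 0.0691
gripper_force: 9.2
```

>>> drive_tool(commands=[{"dx":0.001,"dy":0,"dz":0,"twist":0,"gripper":0.5},{"dx":0.003,"dy":0,"dz":0,"twist":0,"gripper":0.5},{"dx":0.003,"dy":0,"dz":0,"twist":0,"gripper":0.5}])

```text
clock: 22.88
eef_pos: [0.5729, 0.0222, 0.0232]
tcp_rot: [-0.002, 1.0, 0.015, -0.01]
ft_force: [-25.6, -0.0, 24.4]
finger_gap: 0.0691
gripper_force: 13.2
```

>>> drive_tool(commands=[{"dx":-0.008,"dy":0,"dz":0,"twist":0,"gripper":0.5},{"dx":-0.03,"dy":0,"dz":0,"twist":0,"gripper":0.5},{"dx":-0.065,"dy":0,"dz":0,"twist":0,"gripper":0.5},{"dx":-0.065,"dy":0,"dz":0.03,"twist":0,"gripper":0.5},{"dx":-0.065,"dy":0,"dz":0.07,"twist":0,"gripper":0.5},{"dx":-0.065,"dy":0,"dz":0.11,"twist":0,"gripper":0.5},{"dx":-0.065,"dy":-0.02,"dz":0.15,"twist":0.12,"gripper":0.5},{"dx":-0.065,"dy":-0.06,"dz":0.15,"twist":0.24,"gripper":0.5},{"dx":-0.065,"dy":-0.1,"dz":0.15,"twist":0.36,"gripper":0.5},{"dx":-0.065,"dy":-0.14,"dz":0.15,"twist":0.48,"gripper":0.5}])

```text
clock: 23.72
eef_pos: [0.5191, -0.1124, 0.1753]
tcp_rot: [0.0, 0.969, 0.247, 0.002]
ft_force: [1.3, 0.1, -0.0]
finger_gap: 0.0693
gripper_force: 0.0
```

Run:
```python
from meas import *
im=snap("top","top6");c=calibration("top");s=sense();print(s["eef_pos"],s["tcp_rot"])
for n,(lo,hi,roi,z) in dict(remote=((0,0,0),(180,255,50),(213,150,280,180),.07),case=((3,200,80),(22,255,255),(213,165,370,230),.084),box=((108,120,40),(125,255,255),(205,140,370,240),.05)).items():
    try:print(n,*rect(c,cnt(im,lo,hi,roi),z))
    except Exception as e:print(n,e)
A=cv2.resize(im[130:250,190:350,::-1],None,fx=5,fy=5,interpolation=cv2.INTER_CUBIC)
cv2.imwrite("pics/c6.png",np.clip(A.astype(float)*2,0,255).astype(np.uint8))
```

```text
[ 0.51785282 -0.12247703  0.17556201] [0.00274879 0.96934541 0.245681   0.00166288]
remote [676.4  24.7  42.  128.1] 0.026
case [603.9  23.4  45.8 123.2] 0.026
box [643.   24.2 129.7 187.3] 0.026
```

View pics/c6.png

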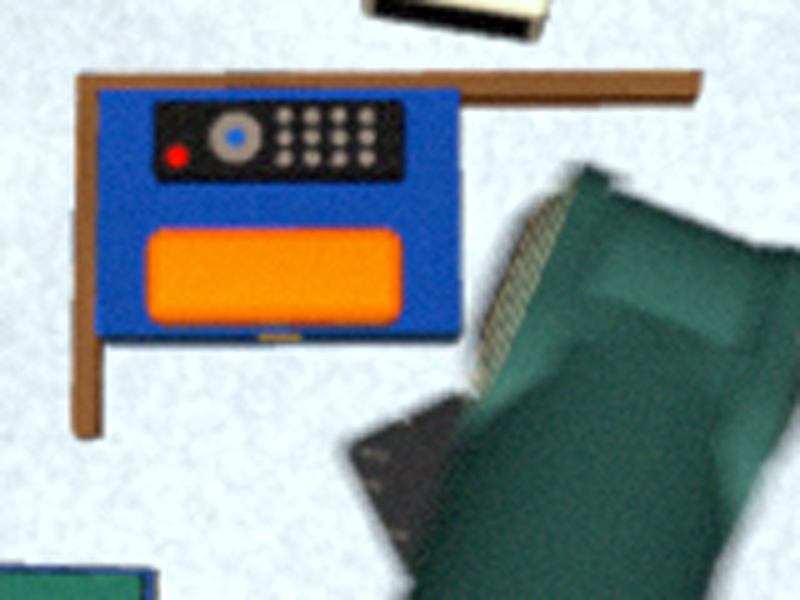

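Remote and case lie side by side on the lid, and the box appears seated. Before handing in, I'll check the x gap numerically: tool down-force could have faked a stop.

Run:
```python
from meas import *
ims={"top":cv2.imread("pics/top6_raw.png")[...,::-1].copy(),"side":get_image("side")}
t=ims["top"];c=calibration("top")
for u in (300,310): print("rail col",u,[(v,*map(int,t[v,u])) for v in range(142,154)])
for u in (225,240,255): print("box col",u,[(v,*map(int,t[v,u])) for v in range(142,152)])
def inner(y): return .709-.026*(y+.027)
for y in(-.13,-.05,.0,.05):
    x=inner(y);print(y,"outer top",proj(c,[x+.014,y,.03]).round(1),"inner top",proj(c,[x,y,.03]).round(1),"inner bot",proj(c,[x,y,0]).round(1),"lid edge if flush",proj(c,[x,y,.05]).round(1))
cs=calibration("side");b=ims["side"]
for y in(-.06,-.03,-.1):
    x=inner(y);print("side",y,"inner top",proj(cs,[x,y,.03]).round(1),"outer top",proj(cs,[x+.014,y,.03]).round(1),"lid edge",proj(cs,[x,y,.05]).round(1))
    v=int(round(proj(cs,[x,y,.05])[1]));u0=int(proj(cs,[x,y,.05])[0]);print(v,[(u,*map(int,b[v,u])) for u in range(u0-5,u0+12)])
```

```text
rail col 300 [(142, 121, 129, 130), (143, 111, 116, 118), (144, 79, 64, 52), (145, 68, 43, 21), (146, 69, 43, 22), (147, 69, 45, 27), (148, 65, 42, 21), (149, 44, 26, 10), (150, 47, 33, 22), (151, 79, 75, 72), (152, 117, 126, 127), (153, 117, 124, 126)]
rail col 310 [(142, 123, 132, 136), (143, 113, 119, 123), (144, 80, 66, 56), (145, 70, 45, 26), (146, 67, 43, 21), (147, 70, 45, 26), (148, 64, 40, 20), (149, 42, 23, 8), (150, 54, 41, 35), (151, 87, 86, 84), (152, 116, 123, 125), (153, 117, 125, 128)]
box col 225 [(142, 116, 124, 126), (143, 116, 122, 123), (144, 98, 95, 90), (145, 71, 49, 34), (146, 70, 45, 22), (147, 64, 44, 48), (148, 21, 42, 92), (149, 4, 37, 82), (150, 7, 17, 31), (151, 16, 15, 15)]
box col 240 [(142, 117, 125, 127), (143, 112, 119, 122), (144, 76, 71, 67), (145, 69, 46, 29), (146, 62, 37, 19), (147, 46, 32, 46), (148, 15, 41, 91), (149, 4, 36, 80), (150, 4, 8, 18), (151, 16, 16, 13)]
box col 255 [(142, 115, 123, 126), (143, 112, 117, 119), (144, 93, 80, 71), (145, 75, 50, 29), (146, 70, 46, 26), (147, 55, 43, 54), (148, 18, 42, 92), (149, 5, 36, 82), (150, 8, 1
[... 1036 characters left out ...]
97, 2, 1, 0), (298, 16, 35, 72), (299, 26, 57, 119), (300, 21, 55, 120), (301, 20, 56, 130), (302, 45, 45, 70), (303, 99, 62, 35), (304, 108, 68, 39), (305, 101, 61, 32), (306, 109, 97, 84), (307, 181, 192, 183), (308, 197, 205, 198), (309, 192, 200, 192), (310, 194, 202, 194)]
side -0.1 inner top [303.  233.9] outer top [308.7 233.7] lid edge [303.7 228.7]
229 [(298, 7, 24, 48), (299, 6, 22, 46), (300, 5, 22, 45), (301, 2, 21, 43), (302, 3, 24, 55), (303, 52, 34, 32), (304, 54, 28, 12), (305, 107, 67, 34), (306, 109, 70, 40), (307, 102, 65, 36), (308, 103, 65, 37), (309, 98, 62, 33), (310, 128, 107, 85), (311, 179, 186, 177), (312, 192, 200, 193), (313, 188, 197, 188), (314, 191, 199, 191)]
```

Measured against the rail's own edges, the lid edge matches a flush fit in both views, to within about 0.3 px (under 1 mm). Handing in.

```bash
python3 -c "
from bench import hand_in,sense
print(sense()['joint_vel'].__class__,sense()['ft_force']);print(hand_in())"
```

```text
<class 'numpy.ndarray'> [ 0.40714553 -1.04793103  0.14992205]
the job is handed in; nothing more can be done
None
```

I handed the job in at about 24 s on the robot's clock: the remote and glasses case lie flat, face up and side by side on the lid, and the box sits flush in the rail corner to within about 1 mm in the camera images; no verdict came back.

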